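# Shift the vacuum selector to the cross port

### The arm

A 6-joint arm with a two-finger parallel gripper is mounted at the origin on the work surface. World frame = base frame: x ahead of the robot, y to its left, z up, the work surface at z = 0. Lengths are in m, angles in rad, forces in N, time in s.
With the tool pointing down it reaches from about 0.375 to 0.9 m from the base axis. Payload 3.1 kg.
Tool frame: the origin (TCP) lies midway between the tips of the shut fingers; the grasp point (between the pads) lies 19 mm behind it; z points along the fingers, y is the direction in which the jaws open and shut (so a half turn about z gives the same grasp; the last joint's range is limited). The gripper opens to 85 mm and grips with 20 to 120 N. Pads are 22 mm wide; open, the fingers measure 114 mm over their backs; the gripper's body (76 mm by 85 mm) begins 54 mm behind the grasp point. The pads swing forward as they close: fully open they stand 13 mm farther back than shut.
Start: joints at [-1.512, 0.527, 1.433, -0, 1.181, -0.178], TCP at [0.147, -0.607, 0.231] pointing down, gripper open.
Joint ranges: [-3.08, 3.08], [-0.75, 2.2], [0.22, 2.44], [-1.43, 4.57], [0, 2.65], [-2.85, 2.85]. Speed limits (rad/s): [2.79, 2.79, 3.14, 3.14, 3.14, 3.14].

### API

Orientations are given as a unit quaternion [x, y, z, w].
In Python, from station import manip gives the robot as it stands. The module is installed in compiled form; this text tells all that it offers.
- The arm moves only by the tool drive_tool, never from a script. Its argument "deltas" is one flat list of numbers, 4 for each row, row after row: the shift along the tool's x, y, z in cm, then the turn about the tool's z in degrees. A call has 1 to 12 rows; each row is the pose to reach, as a shift and turn from the pose measured when the call began, along the tool's axes at that moment; what a row does not reach only later rows make up. A row lasts 1/10 s, in which the tool goes at most 50 mm and 8.59 degrees, less where a joint would pass 70% of its speed; a pose out of reach is approached as far as the arm can. A call with a gripper value outside its range is refused whole. "hand" is the finger opening in cm, from 0 to 8.54, set as the call begins (left out, the last holds). The fingers move at their own pace and stop on an object; "squeeze" is the grip in N (left out, the last holds). Time passes only in rows, so rows that repeat a pose let the fingers close. It gives the time, the measured TCP pose, the force and the opening at its end, in the units of the state.
- manip.sense(): the state, without advancing time (a new reading comes with each control period).
- manip.snapshot(name): name is "scene" or "top"; returns a dict with "frame" (480x640x3 uint8, red, green, blue), "depth" (480x640 float32, m along the optical axis (not along the pixel's ray), 0 where there is no reading), "fx", "fy", "cx", "cy" (pixels), "k1" (the pictures are not rectified: a ray, as slopes to the right and down, at radius r is drawn at 1 + k1 r^2 times it, then the intrinsics apply), "R" (3x3) and "t" (3): a world point X has camera coordinates R X + t. Camera axes: x right, y down, z forward; pixel columns grow to the right and rows downward; lengths in m; the calibration is good to about 2 mm. A picture is of the moment at which its call begins.
- manip.sign_off(): hands the job in, once; it reports no verdict.
The state is a dict: "t": time; "q": joint angles; "qd": joint speeds; "tau": joint torques, N m; "tcp_pos": TCP position; "tool_rot": TCP orientation; "force": force on the tool from outside, world axes, zero at the start; "ft_torque": the same for the moment, N m; "finger_gap": opening from 0.0 (shut) to 1.0 (fully open).
Only numpy, scipy, OpenCV 4.12 (cv2) and the standard library are available. Lean on these libraries where they do the work, as an engineer would, in place of code of your own. Each camera call takes 0.05 s, during which the arm holds its last target.

### The job

On the vacuum selector box, push the gate lever with the fingertips out of its park slot, along the cross channel and fully home into the corner slot beside the tile with the raised cross, then leave it there. Only push it: do not pull the knob up, do not put it into any other corner slot, and leave the tube rack, tip box and bottle where they stand.

Things in the scene. Friction and masses are not known exactly. Their poses are not given: they have to be found in the camera images.
- selector: white box fixed to the steel deck, 176 mm (x) by 206 mm (y), topped by a bare metal gate plate whose top is at 100 mm height. Origin at the centre of its underside; x points away from the robot (far; the box is turned up to 0.4 rad either way), y to the left, z up. The slots are described under gate_mid, in this frame
- gate_mid (a point): middle of the gate plate, on its top. Slots are 17 mm wide with rounded corners: a cross channel along y at x = 0 joins columns at y = -30, 0, +30 mm. Each outer column has a far (+x) and a near (-x) slot: the four corner slots, ending at x = +-32 mm. The middle column has only the near park slot; its far side is solid, so a lever pushed far out of park stops in the channel
- pivot (a point): where the lever pivots, on the selector's axis 15 mm above the deck. The lever is an 11 mm steel rod with a ball knob, its centre 150 mm from the pivot. It stays where it is left; 2 to 3 N at the knob moves it; the channel and slot ends are hard stops
- knob (a point): centre of the black ball knob, 36 mm diameter, 165 mm above the deck when upright. In the selector's frame: in park x = -20 to -42, y = 0 mm; against an end of the cross channel x = -6 to 6, y = +-55 mm; home in a corner slot x = +-42, y = +-47 to +-54 mm, 150 mm above the deck. The slots leave it about +-5 mm of sideways play
- gate_fore (a joint): tilt of the lever along the selector's x, rad: 0 in the cross channel, positive towards +x (far); about +-0.3 home in a slot; starts in park at -0.15 to -0.27
- gate_side (a joint): tilt of the lever along the selector's y, rad: 0 in the middle column, positive towards +y (left); about +-0.33 to +-0.38 in the outer columns
- gate_lift (a joint): how far the knob is pulled up along the lever rod, m: 0 seated. A spring holds it down with 30 N (pulling it up unlocks the valve for service); it must stay seated (below 0.004)
- tile_cross_mid (a point): middle of the top of a white marker tile, 34 mm square, 2 mm thick, on the gate plate, bearing a raised dark plus-shaped cross (29 mm), the wanted one. It lies just beyond the end of one of the four corner slots, at x = +-58, y = +-50 mm in the selector's frame; which corner changes. With the lever fully home in that slot the knob's centre is about 16 mm from this point, horizontally
- tile_disc_mid (a point): middle of the top of a white marker tile, 34 mm square, 2 mm thick, on the gate plate, bearing a raised dark solid disc (26 mm). It lies just beyond the end of one of the four corner slots, at x = +-58, y = +-50 mm in the selector's frame; which corner changes. With the lever fully home in that slot the knob's centre is about 16 mm from this point, horizontally
- tile_bar_mid (a point): middle of the top of a white marker tile, 34 mm square, 2 mm thick, on the gate plate, bearing a single raised dark bar (29 by 8 mm, along y). It lies just beyond the end of one of the four corner slots, at x = +-58, y = +-50 mm in the selector's frame; which corner changes. With the lever fully home in that slot the knob's centre is about 16 mm from this point, horizontally
- tile_ring_mid (a point): middle of the top of a white marker tile, 34 mm square, 2 mm thick, on the gate plate, bearing a raised dark ring (26 mm). It lies just beyond the end of one of the four corner slots, at x = +-58, y = +-50 mm in the selector's frame; which corner changes. With the lever fully home in that slot the knob's centre is about 16 mm from this point, horizontally
- tube_rack_top (a point): top centre (58 mm high) of a loose green tube rack, 90 by 130 mm, holding small capped tubes; to the left of the selector; leave alone
- media_bottle_top (a point): top centre (140 mm high) of a loose closed glass bottle, 64 mm diameter; to the right of the selector; leave alone
- tip_box_top (a point): top centre (49 mm high) of a loose red pipette-tip box, 80 by 60 mm; to the right of the selector, nearer the robot than the bottle; leave alone

How it is judged:
At the end, for the whole second after the job is handed in: the lever rests in the corner slot beside the cross tile, its knob centre within 24 mm (horizontally) of the tile's middle, that is within about 7 mm of fully home, still (under 0.05 rad/s) and not pulled up (under 3 mm) (horizontal distance between knob and tile_cross_mid below 0.024 m and value of joint gate_lift below 0.003 m and velocity of joint gate_fore between -0.05 and 0.05 rad/s and velocity of joint gate_side between -0.05 and 0.05 rad/s); the robot touches nothing.
It fails at once if the lever is put into a corner slot other than the one beside the cross (knob within 28 mm of another tile's middle) (horizontal distance between knob and tile_disc_mid below 0.028 m or horizontal distance between knob and tile_bar_mid below 0.028 m or horizontal distance between knob and tile_ring_mid below 0.028 m).
It fails at once if the knob is pulled up more than 4 mm (value of joint gate_lift above 0.004 m).
It fails at once if the tube rack, bottle or tip box is lifted, tipped or shifted more than 20 mm ((distance of tube_rack_top from where it was at the start of the episode above 0.02 m or angle between tube_rack_top's own z axis and vertical above 0.3 rad) or (distance of media_bottle_top from where it was at the start of the episode above 0.02 m or angle between media_bottle_top's own z axis and vertical above 0.3 rad) or (distance of tip_box_top from where it was at the start of the episode above 0.02 m or angle between tip_box_top's own z axis and vertical above 0.3 rad)).
It also fails if it takes over 51 s, if anything falls off the work surface, if the arm or the gripper's body presses on something with over 40 N, if the wrist force passes 120 N, or if a joint passes its speed limit or range.

## Working session

There is one attempt and no reset: what is moved stays moved. The work goes in short steps, Python scripts to look and compute and a tool call to move; the robot and the scene stay as the last step left them, time stands still between calls to the robot, and variables do not carry over. Pictures are saved under pics/ and viewed, and the job is handed in when it is done.

Besides the shell and the picture viewer there is one more tool, called after ">>>" as name(argument=value, ...) on one line, values as JSON. drive_tool: Moves the arm, as the interface text tells. Its arguments: {"type":"object","properties":{"deltas":{"type":"array"},"hand":{"type":"number"},"squeeze":{"type":"number"}},"required":["deltas"]}

```bash
mkdir -p pics; python3 - <<'E'
from station import manip
import cv2,pickle
s=manip.sense();print(s['t'],s['tcp_pos'],s['tool_rot'],s['finger_gap'])
for n in("scene","top"):
    d=manip.snapshot(n);pickle.dump(d,open(n+'.pkl','wb'))
    print(n,d['fx'],d['fy'],d['cx'],d['cy'],d['k1'],d['R'],d['t'])
    cv2.imwrite(f'pics/{n}1.png',d['frame'][:,:,::-1])
E
```

```text
0.0 [ 0.14722509 -0.60667234  0.23032538] [ 9.92938194e-01  1.18627743e-01  7.05757170e-05 -1.09399172e-03] 0.9992317541400941
scene 525.2454716639588 525.2454716639588 326.1212509469892 246.90293864251933 -0.09224194387718636 [[-0.15392121  0.98803625  0.00962501]
 [ 0.75284953  0.12358044 -0.64648701]
 [-0.63994206 -0.09226188 -0.76286428]] [ 0.04319517 -0.36077064  1.44737699]
top 524.758400200795 524.758400200795 324.5868106324693 246.46206105914413 -0.015378715876394992 [[ 0.02648383 -0.99961376  0.00842227]
 [-0.99631974 -0.02708175 -0.08132382]
 [ 0.0815205  -0.00623751 -0.99665215]] [0.0045434  0.55674671 0.84582176]
```

View pics/scene1.png

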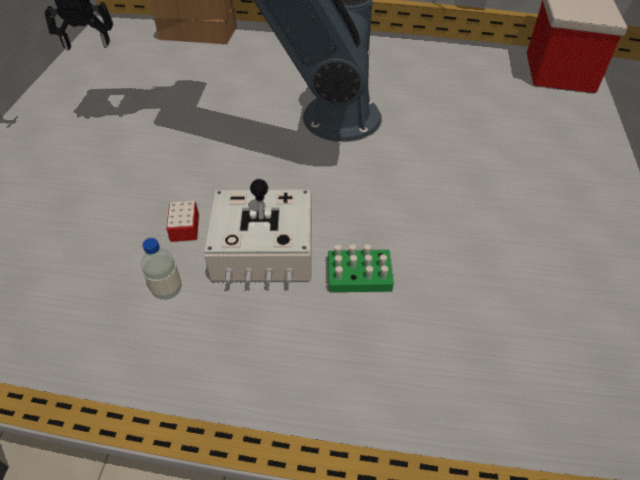

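View pics/top1.png

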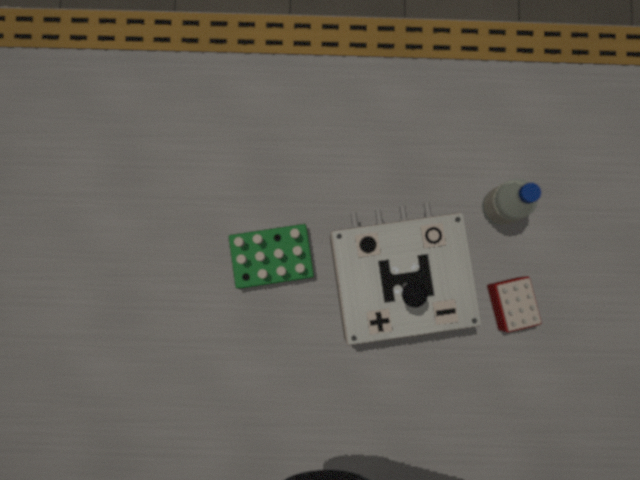

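The scene view shows the cross at (286,198) and the knob at (259,188). The top view shows the cross at (380,321), the near-left corner, with the disc at (368,245), ring at (433,235), bar at (446,312) and knob at about (415,294).

```bash
cat > h.py <<'E'
import numpy as np,cv2,pickle
def ray(d,u,v):
    K=np.array([[d['fx'],0,d['cx']],[0,d['fy'],d['cy']],[0,0,1]])
    p=cv2.undistortPoints(np.array([[[u,v]]],float),K,np.array([d['k1'],0,0,0,0.]))[0,0]
    R=np.array(d['R']);return -R.T@np.array(d['t']),R.T@np.array([p[0],p[1],1.])
def plane(d,u,v,z):
    c,r=ray(d,u,v);return c+r*(z-c[2])/r[2]
def tri(a,b):
    A=[];y=[]
    M=np.zeros((3,3));w=np.zeros(3)
    for c,r in(a,b):
        r=r/np.linalg.norm(r);P=np.eye(3)-np.outer(r,r);M+=P;w+=P@c
    X=np.linalg.solve(M,w)
    return X,[np.linalg.norm(np.cross(X-c,r/np.linalg.norm(r))) for c,r in(a,b)]
E
python3 - <<'E'
from h import *
T=pickle.load(open('top.pkl','rb'));S=pickle.load(open('scene.pkl','rb'))
np.set_printoptions(precision=4,suppress=True)
pt=dict(disc=(368,245),ring=(433,235),cross=(380,321),bar=(446,312),knob=(415,294))
ps=dict(disc=(284,240),ring=(232,240),cross=(286,198),bar=(237,198),knob=(259,188))
for k in pt:
    X,e=tri(ray(T,*pt[k]),ray(S,*ps[k]));z=.102 if k!='knob' else .16
    print(k,X,np.round(e,4),plane(T,*pt[k],z),plane(S,*ps[k],z), T['depth'][pt[k][1],pt[k][0]],S['depth'][ps[k][1],ps[k][0]])
P={k:plane(T,*pt[k],.102)[:2] for k in pt}
c=(P['disc']+P['ring']+P['cross']+P['bar'])/4
fx=(P['disc']+P['ring']-P['cross']-P['bar'])/2;ly=(P['disc']+P['cross']-P['ring']-P['bar'])/2
print(c,np.linalg.norm(fx),np.arctan2(fx[1],fx[0]),np.linalg.norm(ly),np.arctan2(-ly[0],ly[1]))
# knob by depth: sphere centre
for d,(u,v) in((T,pt['knob']),(S,ps['knob'])):
    c0,r=ray(d,u,v);print('knob depth',c0+r*d['depth'][v,u]+.018*r/np.linalg.norm(r))
f=T['frame'][190:370,310:500];cv2.imwrite('pics/tz.png',cv2.resize(f,None,fx=4,fy=4,interpolation=2)[:600,:,::-1][:, :760])
E
```

```text
disc [ 0.5538 -0.0434  0.0996] [0.0021 0.0021] [ 0.5539 -0.0453  0.102 ] [ 0.5557 -0.0408  0.102 ] 0.78616595 1.0123717
ring [ 0.5716 -0.142   0.1015] [0.0013 0.0013] [ 0.5717 -0.1432  0.102 ] [ 0.5721 -0.1405  0.102 ] 0.7938307 1.0145885
cross [ 0.4405 -0.0632  0.101 ] [0.0024 0.0024] [ 0.4409 -0.0654  0.102 ] [ 0.4414 -0.0605  0.102 ] 0.77843654 1.0940439
bar [ 0.4566 -0.163   0.1007] [0.001 0.001] [ 0.4567 -0.1638  0.102 ] [ 0.4578 -0.1615  0.102 ] 0.7799637 1.0915122
knob [ 0.4823 -0.1046  0.1622] [0.0016 0.0016] [ 0.4826 -0.1066  0.16  ] [ 0.4801 -0.1037  0.16  ] 0.7047308 1.0086249
[ 0.5058 -0.1044] 0.1157963018549103 0.17683544476547747 0.09957052134658859 0.16974275942802028
knob depth [ 0.4826 -0.1059  0.164 ]
knob depth [ 0.481  -0.1035  0.1609]
```

View pics/tz.png

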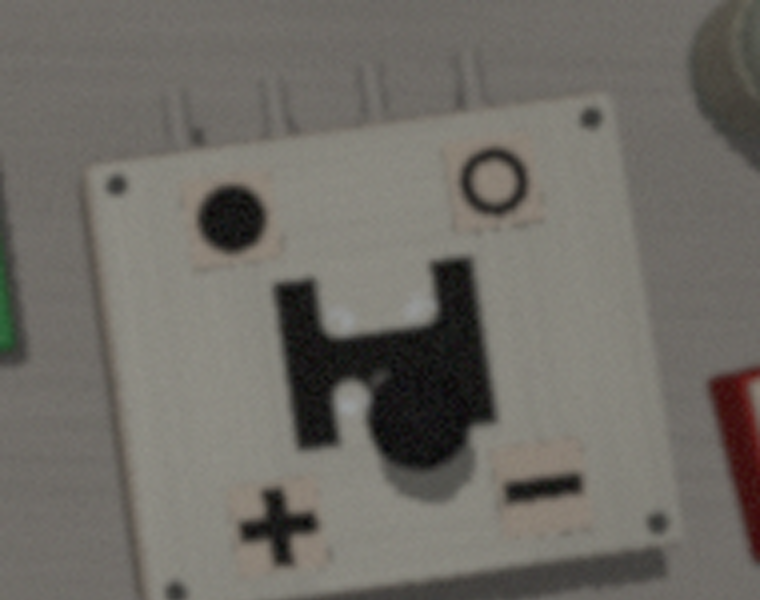

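>>> drive_tool(deltas=[3.3,-3.4,0,0.3,6.5,-6.9,0,0.6,9.8,-10.3,0,0.9,13.1,-13.7,0,1.2,16.3,-17.1,0,1.5,19.6,-20.6,0,1.9,22.9,-24,0,2.2,26.1,-27.4,0,2.5,29.4,-30.8,0,2.8,32.7,-34.3,0,3.1,35.9,-37.7,0,3.4,39.2,-41.1,0,3.7], hand=0, squeeze=20)

```text
t: 1.3
tcp_pos: [0.4318, -0.1131, 0.2313]
tool_rot: [0.996, 0.086, -0.0, -0.001]
force: [0.4, -0.5, 0.6]
finger_gap: 0.0
```

```bash
cat >> h.py <<'E'
C=np.array([.5055,-.1025]);YAW=.173
def rep(T=True,name=None):
    from station import manip
    from scipy.spatial.transform import Rotation as Ro
    s=manip.sense();R=Ro.from_quat(s['tool_rot']).as_matrix()
    c,n=np.cos(YAW),np.sin(YAW);Q=np.array([[c,n],[-n,c]])
    p=np.array(s['tcp_pos'])
    print('t',round(s['t'],2),'tcp',np.round(p,4),'sel mm',np.round(1e3*Q@(p[:2]-C),1),'yaw',round(np.arctan2(R[1,0],R[0,0]),3),'tz',np.round(R[:,2],3),'F',np.round(s['force'],1),'gap',round(s['finger_gap'],3))
    if name:
        for k in('top','scene'):
            d=manip.snapshot(k);pickle.dump(d,open(k+'.pkl','wb'))
            f=d['frame'][170:370,280:520] if k=='top' else d['frame'][100:300,150:390]
            cv2.imwrite(f'pics/{name}_{k}.png',cv2.resize(f,None,fx=3,fy=3,interpolation=2)[:,:,::-1])
E
python3 -c "
from h import *
rep(name='a')"
```

```text
t 1.3 tcp [ 0.4318 -0.1131  0.2313] sel mm [-74.5   2.3] yaw 0.173 tz [-0.     0.002 -1.   ] F [ 0.4 -0.5  0.6] gap 0.0
```

>>> drive_tool(deltas=[0,0.1,2,0,0,0.2,4.5,0,0,0.2,7,0,0,0.2,9.3,0,0,0.2,9.3,0,0.8,0.2,9.3,0,1.6,0.2,9.3,0,2.0,0.2,9.3,0,2.4,0.2,9.3,0,2.8,0.2,9.3,0,3.2,0.2,9.3,0,3.2,0.2,9.3,0])

```text
t: 2.6
tcp_pos: [0.4652, -0.1057, 0.1384]
tool_rot: [0.996, 0.09, 0.001, -0.002]
force: [-0.2, -0.7, 0.4]
finger_gap: 0.001
```

```bash
python3 -c "
from h import *
rep(name='b')"
```

```text
t 2.6 tcp [ 0.4652 -0.1057  0.1384] sel mm [-40.2   3.8] yaw 0.181 tz [ 0.001  0.004 -1.   ] F [-0.2 -0.7  0.4] gap 0.001
```

View pics/b_scene.png

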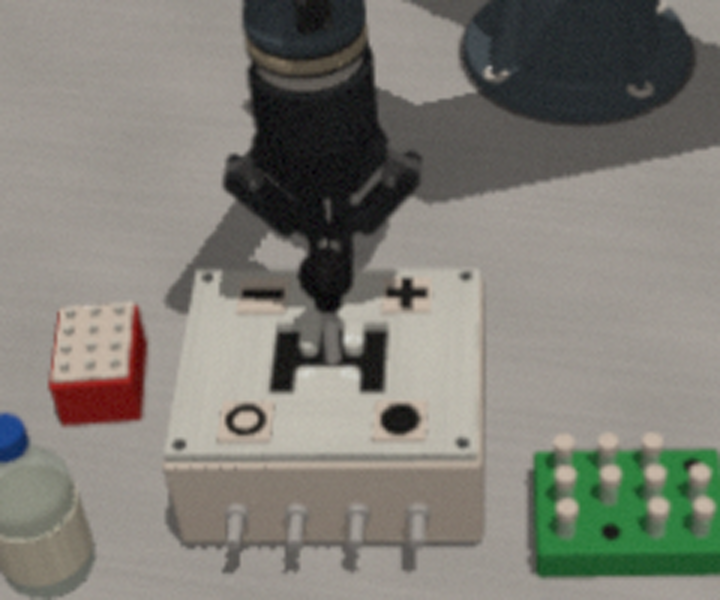

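View pics/b_top.png

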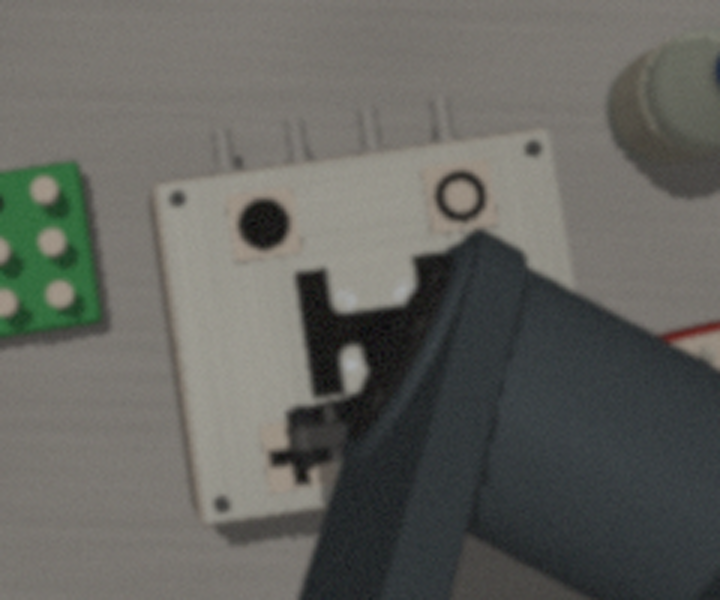

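The scene view shows the finger touching the near side of the knob (crop 326,275); the top view is hidden by the arm. I'll push on towards the stop in small steps.

>>> drive_tool(deltas=[0.3,0.1,0,0,0.6,0.1,0,0,0.8,0.1,0,0,1.0,0.1,0,0,1.0,0.1,0,0])

```text
t: 3.2
tcp_pos: [0.4756, -0.1049, 0.1383]
tool_rot: [0.996, 0.09, 0.001, -0.002]
force: [-0.5, 0.3, 0.1]
finger_gap: -0.003
```

```bash
cat >> h.py <<'E'
def knob(k='scene',px=None,z=None):
    d=pickle.load(open(k+'.pkl','rb'));c,n=np.cos(YAW),np.sin(YAW);Q=np.array([[c,n],[-n,c]])
    X=plane(d,*px,z)[:2]
    if k=='scene': X=X-np.array([.0015,.0018])  # mean of two cams offset on plate
    else: X=X+np.array([-.0005,.0018])
    print(k,'knob sel mm',np.round(1e3*Q@(X-C),1))
E
python3 -c "
from h import *
rep(name='c');knob(px=(259,188),z=.162);knob('scene',(150+326/3,100+275/3),.164)"
```

```text
t 3.2 tcp [ 0.4756 -0.1049  0.1383] sel mm [-29.8   2.7] yaw 0.181 tz [ 0.002  0.004 -1.   ] F [-0.5  0.3  0.1] gap -0.003
scene knob sel mm [-24.9   1.9]
scene knob sel mm [-12.4   2.3]
```

View pics/c_scene.png

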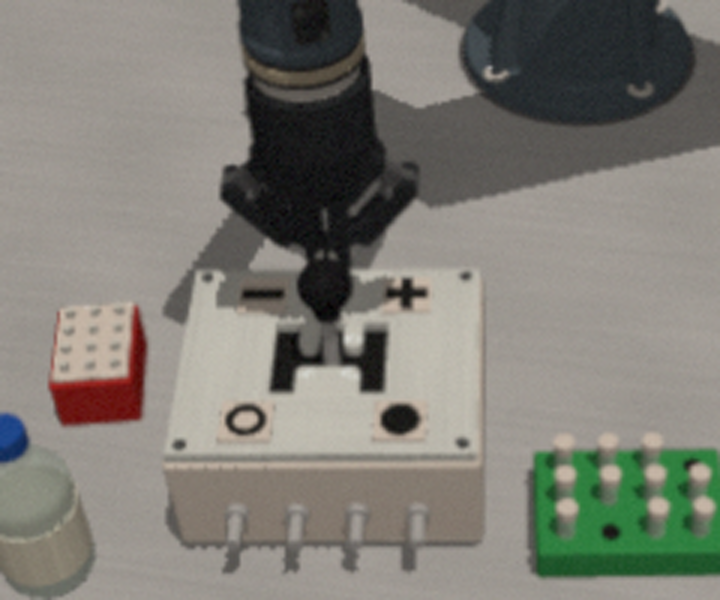

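The knob is now at crop (325,288), about x = −2 mm. I'll go a little further, towards the far wall of the channel.

>>> drive_tool(deltas=[0.2,0.1,0,0,0.4,0.1,0,0,0.4,0.1,0,0])

```text
t: 3.6
tcp_pos: [0.4799, -0.1052, 0.1382]
tool_rot: [0.996, 0.09, 0.001, -0.002]
force: [-1.3, 0.9, 0.3]
finger_gap: -0.0
```

```bash
python3 -c "
from h import *
rep(name='d');knob('scene',(150+325/3,100+288/3),.165)"
```

```text
t 3.6 tcp [ 0.4799 -0.1052  0.1382] sel mm [-25.6   1.7] yaw 0.181 tz [ 0.002  0.004 -1.   ] F [-1.3  0.9  0.3] gap -0.0
scene knob sel mm [0.6 2.6]
```

View pics/d_scene.png

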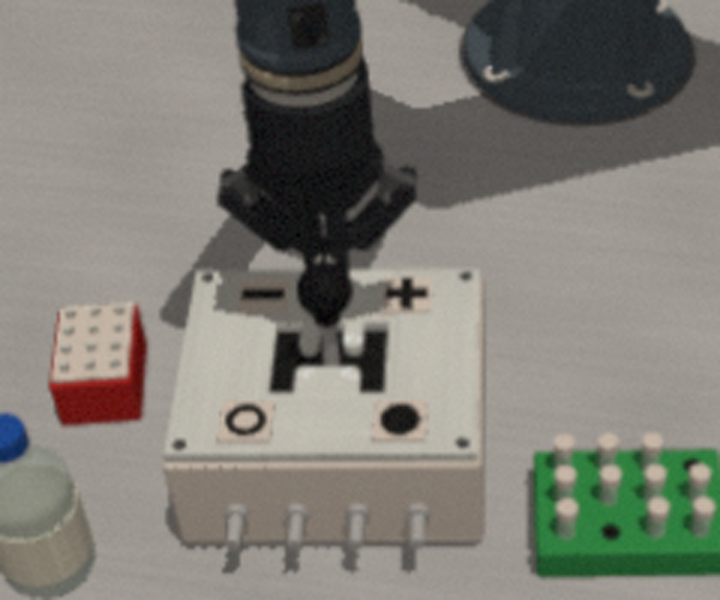

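>>> drive_tool(deltas=[-1,0,0,0,-2,0,-1,0,-2,0,-4,0,-2,0,-6.6,0,-1,2,-6.6,0.3,0.6,4,-6.6,0.5,2.1,5.5,-6.6,0.5,2.8,6.6,-6.6,0.5,2.8,6.6,-6.6,0.5,2.8,6.6,-4,0.5,2.8,6.6,0,0.5,2.8,6.6,0,0.5])

```text
t: 4.9
tcp_pos: [0.5146, -0.1626, 0.1342]
tool_rot: [0.996, 0.086, -0.004, -0.005]
force: [-0.4, 0.5, -0.0]
finger_gap: -0.0
```

```bash
python3 -c "
from h import *
rep(name='e')"
```

```text
t 4.9 tcp [ 0.5146 -0.1626  0.1342] sel mm [ -1.4 -60.7] yaw 0.172 tz [-0.008  0.01  -1.   ] F [-0.4  0.5 -0. ] gap -0.0
```

View pics/e_scene.png

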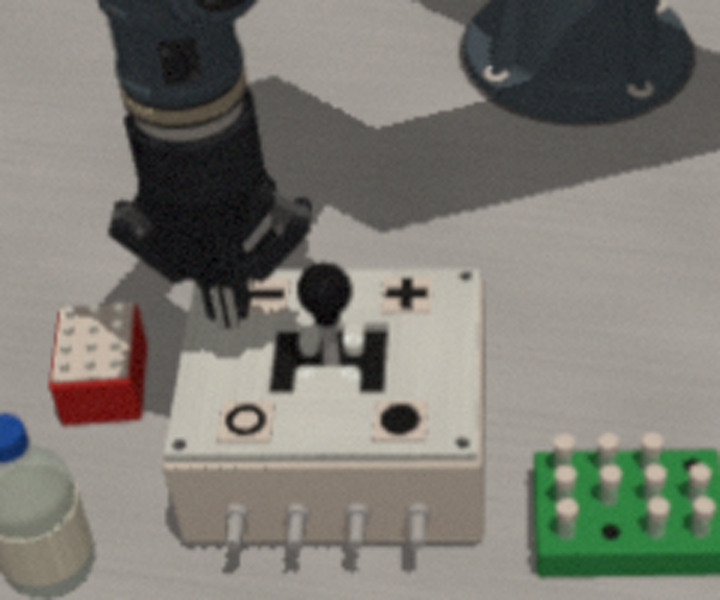

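View pics/e_top.png

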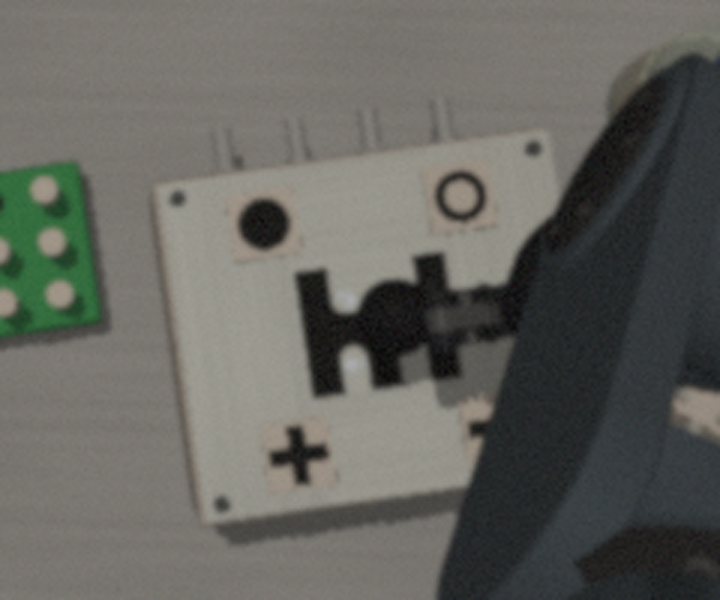

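>>> drive_tool(deltas=[0.2,-0.8,0,0,0.3,-1.6,0,0,0.3,-2.2,0,0,0.3,-2.8,0,0,0.3,-3.4,0,0,0.3,-4.0,0,0,0.3,-4.6,0,0,0.3,-5.2,0,0,0.3,-5.8,0,0,0.3,-6.2,0,0,0.3,-6.6,0,0,0.3,-6.6,0,0])

```text
t: 6.2
tcp_pos: [0.5093, -0.098, 0.138]
tool_rot: [0.996, 0.086, -0.0, -0.003]
force: [0.2, 0.8, 0.8]
finger_gap: 0.001
```

```bash
python3 -c "
from h import *
knob('top',(280+398/3,170+317/3),.165)
rep(name='f')"
```

```text
top knob sel mm [2.  1.8]
t 6.2 tcp [ 0.5093 -0.098   0.138 ] sel mm [4.5 3.8] yaw 0.173 tz [-0.001  0.006 -1.   ] F [0.2 0.8 0.8] gap 0.001
```

View pics/f_scene.png

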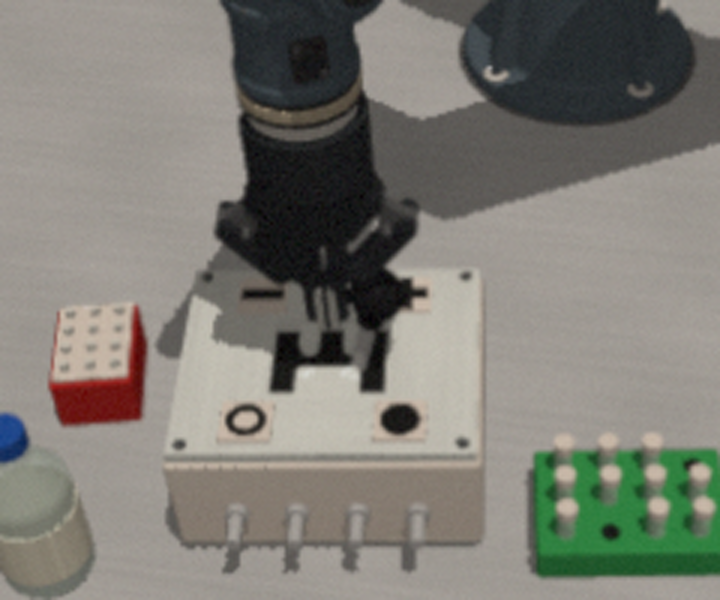

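View pics/f_top.png

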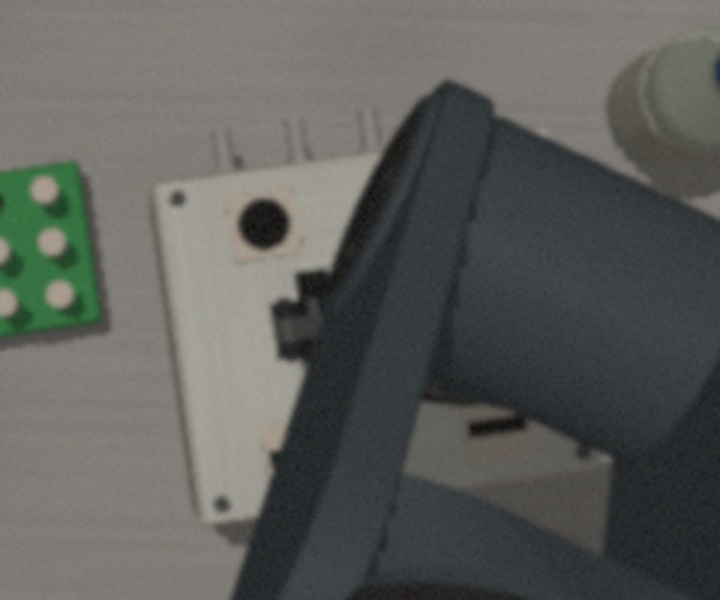

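The knob has moved left to scene crop (376,300). I'll push on to the channel end.

>>> drive_tool(deltas=[0,-0.4,0,0,0,-0.8,0,0,0,-1.2,0,0,0,-1.5,0,0,0,-1.5,0,0])

```text
t: 6.8
tcp_pos: [0.5059, -0.0827, 0.1381]
tool_rot: [0.996, 0.086, -0.001, -0.004]
force: [-0.3, -1.2, -0.2]
finger_gap: 0.003
```

```bash
python3 -c "
from h import *
knob('scene',(150+376/3,100+300/3),.16)
rep(name='g')"
```

```text
scene knob sel mm [ 6.8 35.2]
t 6.8 tcp [ 0.5059 -0.0827  0.1381] sel mm [ 3.8 19.5] yaw 0.173 tz [-0.003  0.007 -1.   ] F [-0.3 -1.2 -0.2] gap 0.003
```

View pics/g_scene.png

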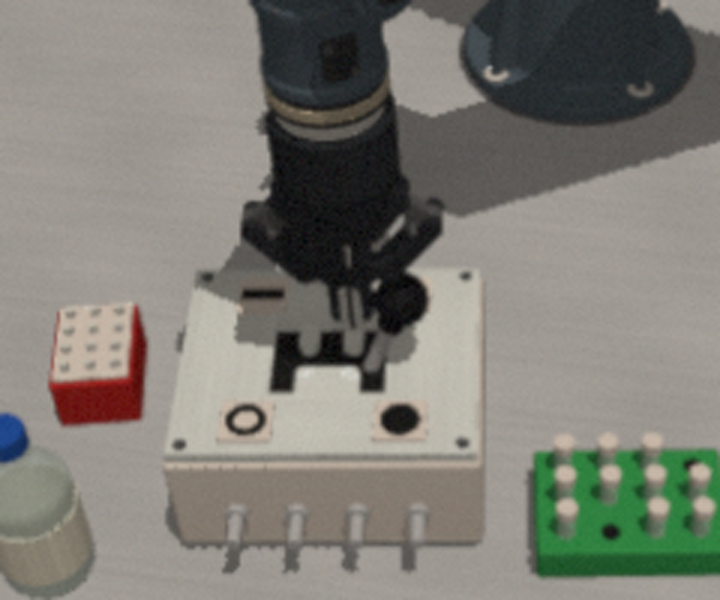

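Knob at crop (400,300), about y = 51 mm, in line with the left column. Next I'll lift, go round to the far side and come down there.

>>> drive_tool(deltas=[0,1,0,0,0,1.5,-1,0,0,1.5,-4,0,0,1.5,-6.8,0,1.5,1.5,-6.8,0,3.5,0.5,-6.8,0,4.5,-1.5,-6.8,0,4.5,-3.1,-6.8,0,4.5,-3.1,-6.8,0,4.5,-3.1,-4,0,4.5,-3.1,0,0,4.5,-3.1,0.2,0])

```text
t: 8.1
tcp_pos: [0.5409, -0.0441, 0.1327]
tool_rot: [0.996, 0.086, -0.006, -0.005]
force: [-0.5, 0.5, 0.3]
finger_gap: 0.002
```

```bash
python3 -c "
from h import *
knob('scene',(150+400/3,100+300/3),.156)
rep(name='i')"
```

```text
scene knob sel mm [ 3.  50.2]
t 8.1 tcp [ 0.5409 -0.0441  0.1327] sel mm [44.9 51.4] yaw 0.172 tz [-0.013  0.01  -1.   ] F [-0.5  0.5  0.3] gap 0.002
```

View pics/i_scene.png

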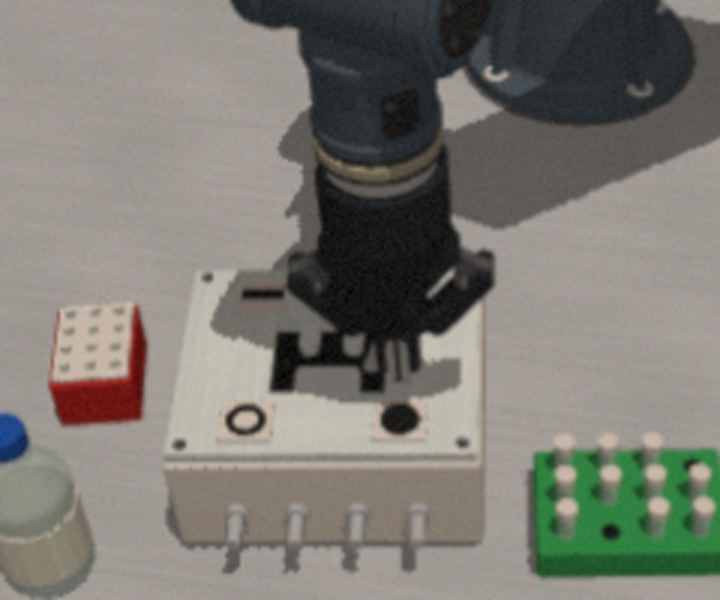

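View pics/i_top.png

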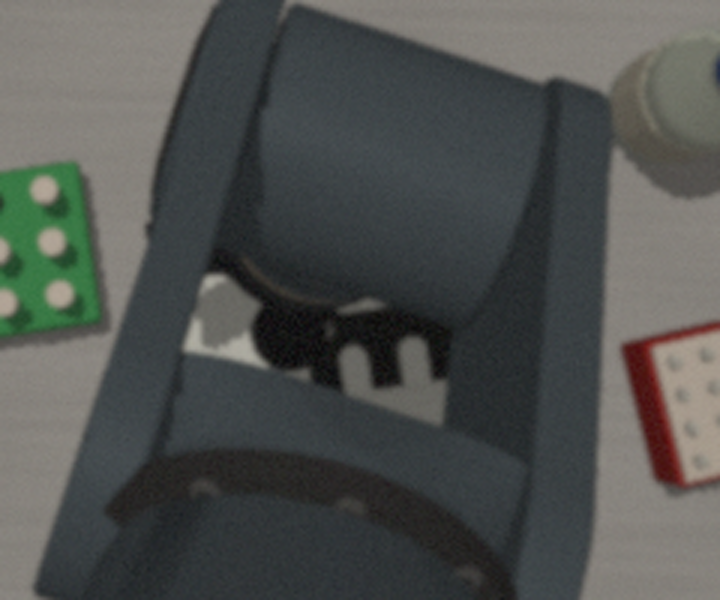

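The fingers are down on the far side of the knob; the knob is at top crop (290,332), still in the channel. Now I'll push it near.

>>> drive_tool(deltas=[-0.6,0,-0.1,0,-1.2,0,-0.1,0,-1.7,0,-0.1,0,-2.2,0,-0.1,0,-2.7,0,-0.1,0,-3.2,0,-0.1,0,-3.7,0,-0.1,0,-4.2,0,-0.1,0,-4.6,0,-0.1,0,-5.0,0,-0.1,0,-5.3,0,-0.1,0,-5.3,0,-0.1,0])

```text
t: 9.4
tcp_pos: [0.4907, -0.0538, 0.1368]
tool_rot: [0.996, 0.086, -0.003, -0.004]
force: [0.4, -0.6, -0.4]
finger_gap: 0.002
```

```bash
python3 -c "
from h import *
rep(name='j')"
```

```text
t 9.4 tcp [ 0.4907 -0.0538  0.1368] sel mm [-6.2 50.5] yaw 0.172 tz [-0.008  0.008 -1.   ] F [ 0.4 -0.6 -0.4] gap 0.002
```

View pics/j_scene.png

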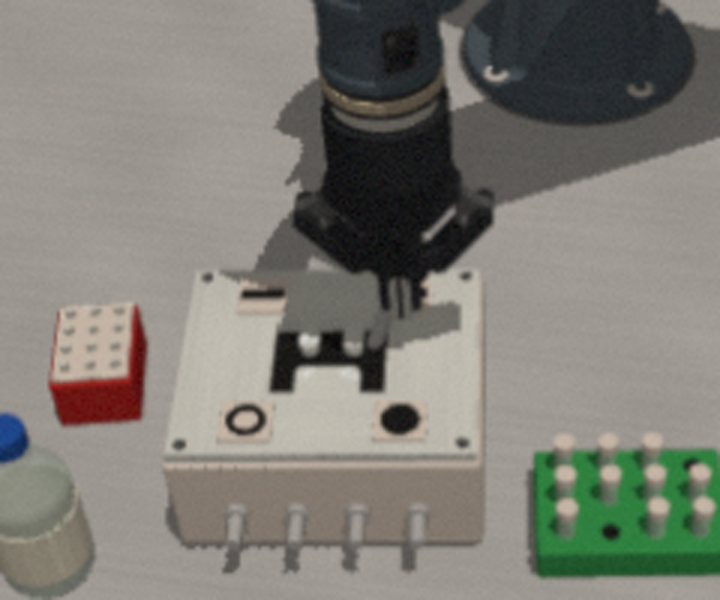

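View pics/j_top.png

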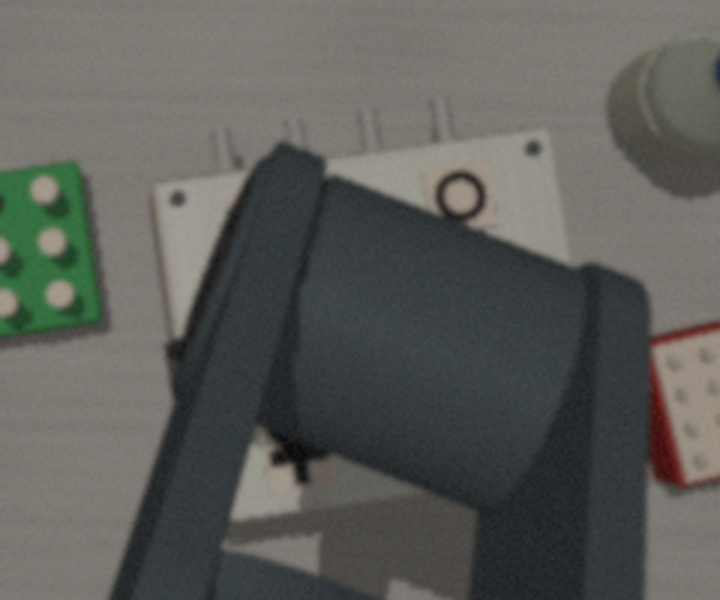

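>>> drive_tool(deltas=[-0.2,0,0,0,-0.4,0,0,0,-0.6,0,0,0,-0.7,0,0,0,-0.7,0,0,0])

```text
t: 10.0
tcp_pos: [0.4841, -0.0548, 0.137]
tool_rot: [0.996, 0.086, -0.003, -0.005]
force: [3.9, 1.0, -2.5]
finger_gap: 0.001
```

```bash
python3 -c "
from h import *
rep()"
```

```text
t 10.0 tcp [ 0.4841 -0.0548  0.137 ] sel mm [-12.8  50.7] yaw 0.171 tz [-0.007  0.009 -1.   ] F [ 3.9  1.  -2.5] gap 0.001
```

>>> drive_tool(deltas=[-0.2,0,0,0,-0.3,0,0,0,-0.3,0,0,0])

```text
t: 10.3
tcp_pos: [0.4835, -0.0553, 0.1371]
tool_rot: [0.996, 0.085, -0.001, -0.004]
force: [6.8, 2.2, -6.1]
finger_gap: -0.001
```

```bash
python3 -c "
from h import *
rep()"
```

```text
t 10.3 tcp [ 0.4835 -0.0553  0.1371] sel mm [-13.5  50.3] yaw 0.17 tz [-0.002  0.009 -1.   ] F [ 6.8  2.2 -6.1] gap -0.001
```

It's at the hard stop: 6.8 N, with only 0.7 mm of the 3 mm commanded. I'll back off far, lift and clear the view.

>>> drive_tool(deltas=[1.5,0,0,0,3,0,0,0,3,0,-3,0,3,0,-7,0,3,0,-11,0,3,4,-12,0,1,9,-12,0,-1,14,-12,0,-2,19,-12,0,-2,24,-12,0,-2,29,-12,0,-2,33,-12,0])

```text
t: 11.5
tcp_pos: [0.5183, -0.3863, 0.2538]
tool_rot: [0.996, 0.085, -0.002, -0.006]
force: [0.8, -0.1, 1.2]
finger_gap: -0.0
```

```bash
python3 -c "
from h import *
rep(name='k')"
```

```text
t 11.5 tcp [ 0.5183 -0.3863  0.2538] sel mm [ -36.2 -281.7] yaw 0.17 tz [-0.005  0.011 -1.   ] F [ 0.8 -0.1  1.2] gap -0.0
```

View pics/k_scene.png

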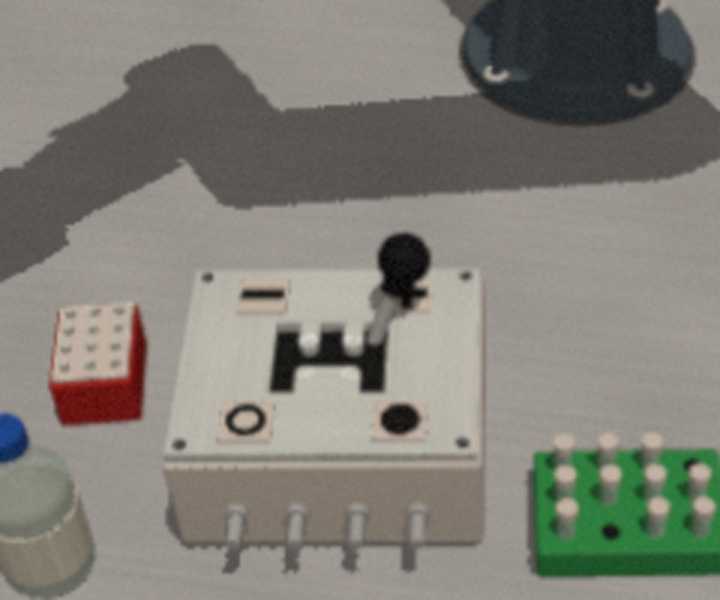

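View pics/k_top.png

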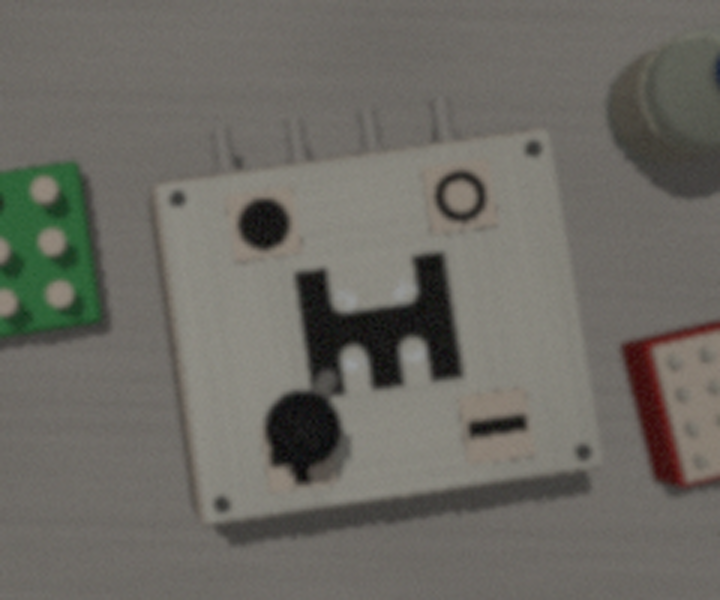

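```bash
python3 -c "
from h import *
T=pickle.load(open('top.pkl','rb'));S=pickle.load(open('scene.pkl','rb'))
a=(280+303/3,170+429/3);b=(150+404/3,100+259/3)
print(tri(ray(T,*a),ray(S,*b)))
knob('top',a,.15);knob('scene',b,.15)
x=plane(T,*a,.15)-plane(T,380,321,.102);print(np.linalg.norm(x[:2])); x=plane(S,*b,.15)-plane(S,286,198,.102);print(np.linalg.norm(x[:2]))
"
```

```text
(array([ 0.45447192, -0.05987441,  0.1475078 ]), [np.float64(0.0015121914385484501), np.float64(0.001512191438548424)])
top knob sel mm [-43.   51.4]
scene knob sel mm [-41.8  51. ]
0.014525610394891223
0.01583947855686286
```

The knob is home, 15–16 mm from the cross tile's middle in both views, and its height of 0.148 m means it is seated. I'm handing in.

```bash
python3 -c "
from station import manip
print(manip.sign_off())"
```

```text
the job is handed in; nothing more can be done
None
```

The lever is fully home in the near-left corner slot, the one beside the cross tile, and I handed the job in at about 11.5 s. I only pushed it, with the fingers shut: far out of park, left along the cross channel, then near into the slot until it met the hard stop (about 7 N sideways).

- **Position:** after the arm had moved clear, the two cameras put the knob at about x = −42 to −43, y = +51 mm in the selector's frame. That is 14.5 mm (top) and 15.8 mm (scene) from the cross tile's middle, where fully home is about 16 mm and the limit is 24 mm.
- **Knob not pulled up:** its height measured 0.148 m, against 0.150 m expected when seated. This is from the pictures, since the lift joint itself can't be read. At the final stop the fingers pressed upward on the knob with about 6 N, well under the 30 N spring.
- **Surroundings:** the rack, tip box and bottle look unmoved in the last pictures; I did not measure their shift. The gripper finished empty, well clear of the box.
- **Disagreements:** the two cameras differed by up to 5 mm in y on the tiles. I averaged them, and this did not affect the outcome.

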